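Snap the cover into the terminal housing

TASK

Lay the black cover, yellow pad up, in the mouth of the grey terminal housing so that it rests on the two spring clips, and let go of it. Then take the orange-handled hand pusher and, with its rubber foot on the yellow pad, press straight down until the cover snaps fully home, flush with the rim; never force the cover past the clips with the fingers. Finally stand the pusher upright on the bench again, clear of the housing, and leave the other things where they are.

Things in the scene. Friction and masses are not known exactly. Their poses are not given: they have to be found in the camera images.
- housing: Grey metal terminal housing, fixed to the bench, outside 104 (x) x 144 (y) x 60 mm high; low feet make it 188 mm long in y, two black cable glands stick out 14 mm on the -x side. Origin: centre of the underside, z up. Open rectangular mouth in the top for the cover, which fits either way round (half turn).
- housing_mouth (a point): Centre of the housing's mouth at rim height (60 mm above the housing origin), same axes. The mouth measures 73 (x) x 112 (y) mm with a 3 mm 45-degree lead-in round it.
- housing_seat (a point): Centre of the mouth at the height of the ledge on which the cover's underside sits when home (43 mm above the housing origin, 17 mm below the rim); the plate's top is then flush with the rim and the clips hold it.
- housing_clips (a point): Midway between the two sprung yellow clips, 51.5 mm above the housing origin. Each is 34 mm wide with 45-degree faces and sticks 4.5 mm into the mouth in the middle of a short (y) wall. A cover laid in rests on them, underside at 54.5 mm (11.5 mm proud). 5 to 6 N starts to part them, 10 to 15 N takes the cover past them (the two may give one after the other); then it is free to the seat.
- cover: Loose black plastic snap cover, about 0.12 kg: plate 69 (x) x 109 (y) x 17 mm thick with a yellow press pad in the middle of its top, 28 (x) x 44 (y) x 18 mm high (pad top at z = 35 mm, flat flanks fit for grasping from above). Origin: centre of the plate's underside, z up. Starts flat on the bench.
- pusher: Loose hand pusher, about 0.25 kg, 122 mm tall, standing on its foot on the bench: foot 46 mm diameter up to z = 20 mm (rubber face 40 mm diameter below), square orange handle 24 x 24 mm (faces along x and y), z = 20 to 113 mm, black cap 23 mm diameter on top. Origin: centre of the rubber face, z up along the handle.
- raw_body_1: Bystander: unfinished steel bar, 18 x 90 x 17 mm, origin under its centre; leave alone.
- tape_roll: Bystander: roll of brown tape lying flat, 72 mm diameter, 24 mm high, origin under its centre; leave alone.
- driver_big: Bystander: screwdriver with red and black handle, 25 x 176 x 24 mm, long in its y, origin under its centre; leave alone.

How it is judged (in metres and radians):
On the way, in this order (a step that is already met when the one before it is completed fails the run):
1. the cover rests level on the clips in the mouth, released, not yet pressed in (z of cover in the frame of housing between 0.0515 and 0.0575 m and angle between cover's own z axis and vertical below 0.06 rad and horizontal distance between cover and housing below 0.005 m and angle between the y axis of cover and the y axis of housing, either way round below 0.08 rad and contact force between the fingers and cover below 0.2 N and linear speed of cover below 0.02 m/s), for 0.2 s.
2. the cover is home in its seat with the upright pusher pressing on it (z of cover in the frame of housing between 0.0405 and 0.045 m and angle between cover's own z axis and vertical below 0.05 rad and horizontal distance between cover and housing below 0.005 m and angle between the y axis of cover and the y axis of housing, either way round below 0.08 rad and contact force between pusher and cover above 1.5 N and angle between pusher's own z axis and vertical below 0.25 rad), for 0.05 s.
At the end, for the whole second after the job is handed in: The cover is home: underside within 2 mm of the seat, level within 0.05 rad, centred within 5 mm, aligned within 0.08 rad, at rest. The pusher stands on the bench, upright within 0.1 rad, base within 6 mm of the bench top, at rest, touching neither housing nor cover (z of cover in the frame of housing between 0.0405 and 0.045 m and angle between cover's own z axis and vertical below 0.05 rad and horizontal distance between cover and housing below 0.005 m and angle between the y axis of cover and the y axis of housing, either way round below 0.08 rad and linear speed of each of cover, pusher below 0.02 m/s and angle between pusher's own z axis and vertical below 0.1 rad and height (world z) of pusher between -0.006 and 0.006 m and contact force between pusher and housing below 0.1 N and contact force between pusher and cover below 0.1 N).
It fails at once if the fingers touch the cover with over 1 N while it is being forced past the clips (underside 46 to 51 mm above the housing's underside, in the mouth) (contact force between the fingers and cover above 1 N and z of cover in the frame of housing between 0.046 and 0.051 m and horizontal distance between cover and housing below 0.02 m).
It fails at once if raw_body_1 is moved by more than 30 mm (distance of raw_body_1 from where it was at the start of the episode above 0.03 m).
It fails at once if tape_roll is moved by more than 30 mm (distance of tape_roll from where it was at the start of the episode above 0.03 m).
It fails at once if driver_big is moved by more than 30 mm (distance of driver_big from where it was at the start of the episode above 0.03 m).
It also fails if it takes over 69 s, if anything falls off the work surface, if the arm or the gripper's body presses on something with over 40 N, if the wrist force passes 120 N, or if a joint passes its speed limit or range.

ROBOT

A 6-joint arm with a two-finger parallel gripper is mounted at the origin on a cart in front of the work surface, level with it; the furniture and walls round the work are solid. World frame = base frame: x ahead of the robot, y to its left, z up, the work surface at z = 0. Lengths are in mm, angles in rad, forces in N, time in s.
With the tool pointing down it reaches from about 275 to 1000 mm from the base axis. Payload 8.4 kg.
Tool frame: the origin (TCP) lies midway between the tips of the shut fingers; the grasp point (between the pads) lies r.grip_point_offset behind it (r.grip_point_offset is the distance from the TCP to the grasp point, in mm); z points along the fingers, y is the direction in which the jaws open and shut (so a half turn about z gives the same grasp; the last joint's range is limited). The gripper opens to 85 mm and grips with 20 to 120 N. Pads are 22 mm wide; open, the fingers measure 114 mm over their backs; the gripper's body (76 mm by 85 mm) begins 54 mm behind the grasp point. The pads swing forward as they close: fully open they stand 13 mm farther back than shut.
Start: joints at [-1.166, 0.353, 1.633, -0, 1.155, -0.002], TCP at [247.294, -573.998, 206.281] pointing down, gripper open.
Joint ranges: [-2.63, 2.63], [-0.92, 2.1], [0.06, 2.66], [-1.3, 4.44], [0, 2.69], [-3.02, 3.02]. Speed limits (rad/s): [2.22, 2.22, 2.79, 3.14, 3.14, 3.14].

INTERFACE

Orientations are given as [roll, pitch, yaw] about the fixed x, y, z axes, in that order (R = Rz(yaw) Ry(pitch) Rx(roll)).
In Python, from rig import r gives the robot as it stands.
- The arm moves only by the tool move_arm, never from a script. Its argument "targets" is one flat list of numbers, 5 for each row, row after row: the gripper's target within -1 to 1 (fully open at 1, half-way at 0, shut at -1), then the shift along the tool's x, y, z in cm, then the turn about the tool's z in degrees. In form: [gripper, tx, ty, tz, turn, gripper, tx, ty, tz, turn, ...]. A call has 1 to 10 rows; each row is the pose to reach, as a shift and turn from the pose commanded when the call began, along the tool's axes at that moment; what a row does not reach only later rows make up. A row lasts 1/10 s, in which the tool goes at most 50 mm and 8.59 degrees, less where a joint would pass 70% of its speed; a pose out of reach is approached as far as the arm can. A call with a gripper value outside its range is refused whole. The fingers move at their own pace and stop on an object; "squeeze" is the grip in N (left out, the last holds). Time passes only in rows, so rows that repeat a pose let the fingers close. It gives the time, the measured TCP pose, the force and the opening at its end, in the units of the state.
- r.sense(): the state, without advancing time (a new reading comes with each control period).
- r.grab_frame(name): name is "scene" or "top"; returns a dict with "img" (420x560x3 uint8, blue, green, red), "K" (3x3 intrinsics, pixels), "world_to_cam" (4x4, takes a point from world to camera coordinates). Camera axes: x right, y down, z forward; pixel columns grow to the right and rows downward; lengths in mm; the calibration is good to about 2 mm. A picture is of the moment at which its call begins. There is no depth.
- r.sign_off(): hands the job in, once; it reports no verdict.
Trained networks look in a picture, given as the dict that the camera call returned (one of the last four; its "shot" number tells which), for a name from the list of things; names that differ only in an ending like _2 or _b are one class to them, and where a whole thing is asked for, a point or a joint stands for the part that bears it (a point fixed in the world has none). Each returns a list of dicts, best first, with "conf" (0 to 1); they miss things now and then, are a little off and sometimes report something else, mostly with a low value. They report only what shows in the picture. A call takes as long as a camera call.
- r.outline_of(picture, thing): "region" (420x560 bool, what is visible of it).
- r.mark_of(picture, thing): "position" ([x, y, z] in mm, in world coordinates, good to about 4 mm: a listed point, or the origin of a listed thing).
The state is a dict: "clock": time; "qpos": joint angles; "qvel": joint speeds; "joint_efforts": joint torques, N m; "eef_pos": TCP position; "tcp_rot": TCP orientation; "contact_force": force on the tool from outside, world axes, zero at the start; "wrist_torque": the same for the moment, N m; "opening": opening from 0.0 (shut) to 1.0 (fully open).
Only numpy, scipy, OpenCV 4.12 (cv2) and the standard library are available. Lean on these libraries where they do the work, as an engineer would, in place of code of your own. Each camera call takes 0.05 s, during which the arm holds its last target.

## Working session

There is one attempt and no reset: what is moved stays moved. The work goes in short steps, Python scripts to look and compute and a tool call to move; the robot and the scene stay as the last step left them, time stands still between calls to the robot, and variables do not carry over. Pictures are saved under pics/ and viewed, and the job is handed in when it is done.

Besides the shell and the picture viewer there is one more tool, called after ">>>" by a JSON object that holds its "fn" and its "kwargs". move_arm: Moves the arm, as the interface text tells. Its arguments: {"type":"object","properties":{"targets":{"type":"array","items":{"type":"number"}},"squeeze":{"type":"number"}},"required":["targets"]}

```bash
ls; mkdir -p pics
python3 - <<'E'
from rig import r
import cv2,numpy as np,pickle
print(r.sense(), r.grip_point_offset)
for n in("scene","top"):
    f=r.grab_frame(n); cv2.imwrite(f"pics/a_{n}.png",f["img"]); pickle.dump(f,open(f"{n}.pkl","wb"))
    print(n,f["K"].tolist(),np.round(f["world_to_cam"],3).tolist())
    for t in["housing","housing_mouth","cover","pusher","raw_body_1","tape_roll","driver_big"]:
        print(t,[(round(m["conf"],2),np.round(m["position"],1).tolist()) for m in r.mark_of(f,t)[:2]])
E
```

```text
pics
{'clock': 0.0, 'qpos': array([-1.16636736e+00,  3.53664439e-01,  1.63414662e+00, -1.44608224e-05,
        1.15520474e+00, -2.37974655e-03]), 'qvel': array([-6.90315423e-04,  1.93308053e-04, -5.15190760e-04, -1.03180379e-05,
        8.14562843e-04,  2.85855303e-04]), 'joint_efforts': array([ 3.59933765e-03, -6.05247188e+01, -3.42072308e+01,  4.71366857e-04,
        9.39391233e-03, -9.15054486e-07]), 'eef_pos': array([ 247.10212064, -573.5097753 ,  205.54619622]), 'tcp_rot': array([-3.14016948e+00,  9.83480659e-06,  4.06814572e-01]), 'contact_force': array([-0.17565668,  0.12049087,  0.69237351]), 'wrist_torque': array([ 0.03371177, -0.01695595, -0.03828864]), 'opening': 0.9949421955235006} 18.700000000000003
scene [[399.26426289370784, 0.0, 278.9602880702201], [0.0, 399.26426289370784, 210.14753071794584], [0.0, 0.0, 1.0]] [[-0.729, -0.684, -0.018, 436.722], [-0.424, 0.472, -0.772, 283.81], [0.537, -0.556, -0.635, 1169.712], [0.0, 0.0, 0.0, 1.0]]
housing [(0.81, [473.4, 43.4, 3.2])]
housing_mouth [(0.62, [474.2, 43.8, 61.9])]
cover [(0.8, [455.4, -282.4, -2.5])]
pusher [(0.54, [490.3, 323.1, -0.2])]
raw_body_1 [(0.59, [650.9, 170.1, -4.4])]
tape_roll [(0.74, [683.1, -376.3, -4.6])]
driver_big [(0.74, [652.8, 464.0, -0.8]), (0.7, [682.6, -378.0, -1.0])]
top [[519.9929864946511, 0.0, 272.49731668718454], [0.0, 519.9929864946511, 207.85141648476207], [0.0, 0.0, 1.0]] [[0.014, -1.0, -0.022, 62.995], [-0.997, -0.012, -0.08, 566.768], [0.08, 0.023, -0.997, 1411.397], [0.0, 0.0, 0.0, 1.0]]
housing [(0.92, [477.2, 39.1, 1.3])]
housing_mouth [(0.97, [474.9, 42.5, 60.6])]
cover [(0.66, [453.9, -281.9, 2.4])]
pusher [(0.52, [490.5, 318.7, 1.2])]
raw_body_1 []
tape_roll [(0.59, [686.1, -377.8, -0.8])]
driver_big [(0.79, [652.3, 463.3, -0.1])]
```

View pics/a_scene.png

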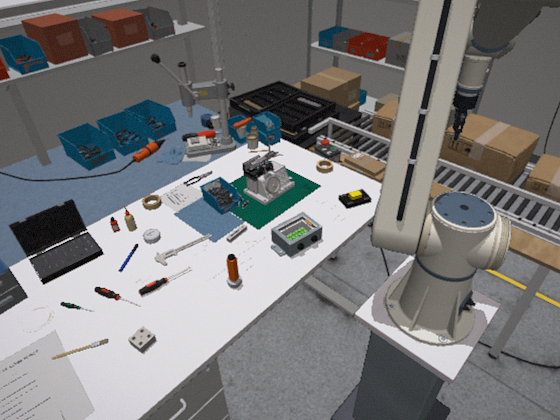

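View pics/a_top.png

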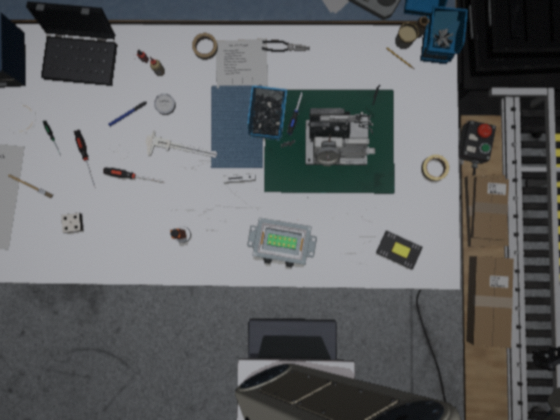

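```bash
cat > h.py <<'E'
import numpy as np,cv2
def back(f,uv,z):
    uv=np.atleast_2d(np.asarray(uv,float)); K=np.array(f["K"]);T=np.array(f["world_to_cam"]);R=T[:3,:3];t=T[:3,3]
    d=np.c_[uv,np.ones(len(uv))]@np.linalg.inv(K).T@R; c=-R.T@t
    return c+d*((z-c[2])/d[:,2])[:,None]
def proj(f,P):
    P=np.atleast_2d(P); T=np.array(f["world_to_cam"]); q=P@T[:3,:3].T+T[:3,3]; q=q@np.array(f["K"]).T
    return q[:,:2]/q[:,2:]
def crop(f,c,s,k,name):
    u,v=map(int,c); im=f["img"][v-s:v+s,u-s:u+s]; cv2.imwrite(name,cv2.resize(im,None,fx=k,fy=k,interpolation=cv2.INTER_CUBIC))
def rect(f,mask,z):
    n,l,st,_=cv2.connectedComponentsWithStats(mask.astype(np.uint8)); i=1+np.argmax(st[1:,4]); v,u=np.nonzero(l==i)
    P=back(f,np.c_[u,v],z)[:,:2].astype(np.float32); (c,s,a)=cv2.minAreaRect(P); 
    if s[0]>s[1]: s=s[::-1]; a-=90
    a=(a+90)%180-90
    return np.round(c,1),np.round(s,1),round(a,2),P.mean(0).round(1)
E
python3 - <<'E'
import sys; sys.path.insert(0,'.')
from h import *; from rig import r
top=r.grab_frame("top"); sc=r.grab_frame("scene")
crop(top,(283,241),42,7,"pics/c_house.png"); crop(top,(400,249),30,10,"pics/c_cover.png")
for f,n in((top,"top"),(sc,"scene")):
    for t,z in(("cover",17),("housing",30),("pusher",60)):
        o=r.outline_of(f,t); 
        if o: print(n,t,o[0]["conf"],rect(f,o[0]["region"],z), o[0]["region"].sum())
    hsv=cv2.cvtColor(f["img"],cv2.COLOR_BGR2HSV); m=cv2.inRange(hsv,(20,120,90),(35,255,255))>0
    c=proj(f,[455,-282,35])[0].astype(int); w=np.zeros_like(m); w[c[1]-25:c[1]+25,c[0]-25:c[0]+25]=1
    print("pad",rect(f,m&w,35))
    # orange
    m=cv2.inRange(hsv,(0,150,60),(18,255,255))>0
    c=proj(f,[490,320,60])[0].astype(int); w=np.zeros_like(m); w[c[1]-35:c[1]+35,c[0]-35:c[0]+35]=1
    crop(f,c,30,8,f"pics/c_push_{n}.png")
E
```

```text
top cover 0.75 (array([ 457. , -277.3]), array([ 74.7, 114.2]), -24.15, array([ 456.9, -277.5], dtype=float32)) 1119
top pusher 0.58 (array([488.6, 315.9]), array([43.5, 52.7]), 19.17, array([490.4, 316. ], dtype=float32)) 262
pad (array([ 455.5, -277.8]), array([27.8, 43.9]), -23.44, array([ 455.6, -277.9], dtype=float32))
scene cover 0.59 (array([ 447.3, -265.6]), array([ 87.6, 122. ]), -22.75, array([ 447.9, -266.1], dtype=float32)) 408
scene housing 0.74 (array([480.6,  54.1]), array([151.3, 204.7]), -8.46, array([475.7,  53.6], dtype=float32)) 1514
scene pusher 0.65 (array([488.8, 321. ]), array([ 41.7, 137.3]), 49.05, array([484.6, 327.6], dtype=float32)) 386
pad (array([ 448.2, -266.8]), array([42.4, 55.7]), -21.01, array([ 447.8, -266.9], dtype=float32))
```

```bash
cd pics; python3 -c "
import cv2,numpy as np
L=[cv2.resize(cv2.imread(f),(400,300) if 0 else (380,380)) for f in ['c_house.png','c_cover.png']]
cv2.imwrite('m1.png',np.hstack(L))
L=[cv2.resize(cv2.imread(f),(380,380)) for f in ['c_push_top.png','c_push_scene.png']]
cv2.imwrite('m2.png',np.hstack(L))"
```

```text
(no output)
```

View pics/m1.png

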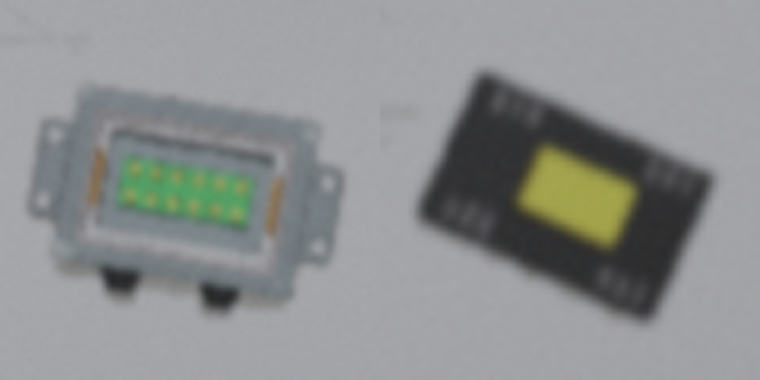

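View pics/m2.png

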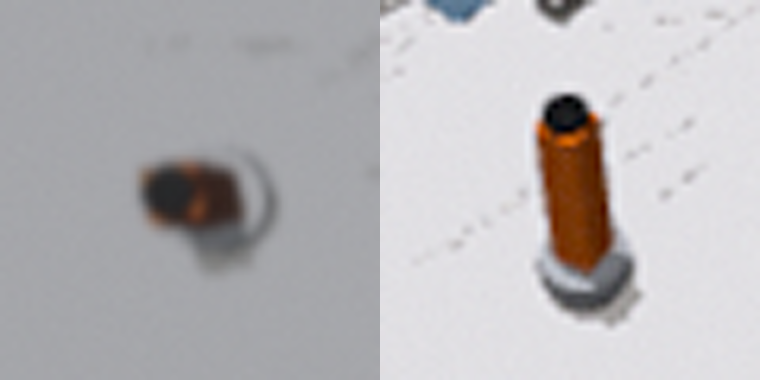

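```bash
cat > fit.py <<'E'
from h import *
from scipy.optimize import minimize
def rectpts(w,l,z,n=60):
    t=np.linspace(-.5,.5,n); o=np.full(n,.5)
    p=np.r_[np.c_[t*w,o*l],np.c_[t*w,-o*l],np.c_[o*w,t*l],np.c_[-o*w,t*l]]; return np.c_[p,np.full(len(p),z)]
def circ(d,z,n=60):
    a=np.linspace(0,2*np.pi,n); return np.c_[d/2*np.cos(a),d/2*np.sin(a),np.full(n,z)]
def grad(f):
    g=cv2.GaussianBlur(f["img"],(0,0),.8).astype(float); G=0
    G=np.sqrt((cv2.Sobel(g,-1,1,0)**2+cv2.Sobel(g,-1,0,1)**2).sum(2)); return np.minimum(G,150)
def place(P,x,y,a):
    c,s=np.cos(a),np.sin(a); return np.c_[P[:,0]*c-P[:,1]*s+x,P[:,0]*s+P[:,1]*c+y,P[:,2]]
def fit(frames,P,x0):
    Gs=[(f,grad(f)) for f in frames]
    def cost(p,sg=1):
        v=0
        for f,G in Gs:
            q=proj(f,place(P,*p[:2],p[2]/50)).astype(np.float32); v-=cv2.remap(G,q[:,0],q[:,1],cv2.INTER_LINEAR).mean()
        return v
    best=None
    for dx in np.linspace(-12,12,7):
        for dy in np.linspace(-12,12,7):
            for da in np.linspace(-6,6,5):
                p=np.array([x0[0]+dx,x0[1]+dy,(x0[2]+np.radians(da))*50]); c=cost(p)
                if best is None or c<best[0]: best=(c,p)
    res=minimize(cost,best[1],method="Nelder-Mead",options=dict(initial_simplex=best[1]+np.array([[0,0,0],[3,0,0],[0,3,0],[0,0,3.]])))
    return res.x[0].round(1),res.x[1].round(1),np.degrees(res.x[2]/50).round(2),round(-res.fun,1)
HOUSE=np.r_[rectpts(104,144,60),rectpts(79,118,60)]
COVER=np.r_[rectpts(69,109,17),rectpts(28,44,35)]
PAD=rectpts(28,44,35)
E
python3 - <<'E'
from fit import *; import pickle
from rig import r
S=r.grab_frame("scene");T=r.grab_frame("top")
for n,fr in(("top",[T]),("scene",[S]),("both",[T,S])):
    print(n,"house",fit(fr,HOUSE,(474,43,np.radians(-9))),"outer",fit(fr,rectpts(104,144,60),(474,43,np.radians(-9))),"mouth",fit(fr,rectpts(79,118,60),(474,43,np.radians(-9))))
    print(n,"cover",fit(fr,COVER,(455,-280,np.radians(-24))),"pad",fit(fr,PAD,(455,-280,np.radians(-24))))
    print(n,"push foot",fit(fr,np.r_[circ(46,20)],(490,320,0)),"base",fit(fr,circ(46,3),(490,320,0)),"handle",fit(fr,rectpts(24,24,113),(490,320,np.radians(10))))
for n,f in(("top",T),("scene",S)):
    im=cv2.resize(f["img"],None,fx=4,fy=4,interpolation=cv2.INTER_CUBIC)
    for P,p in((rectpts(104,144,60),(474,43,-9)),(rectpts(79,118,60),(474,43,-9)),(COVER,(455.5,-280,-24)),(circ(46,0),(490,319,0)),(circ(23,122),(490,319,0))):
        for q in proj(f,place(P,p[0],p[1],np.radians(p[2]))): cv2.circle(im,tuple(int(a) for a in (q*4+1.5)),1,(0,0,255),-1)
    cs=[proj(f,c)[0]*4 for c in([474,43,60],[455,-280,17],[490,319,60])]
    cv2.imwrite(f"pics/ov_{n}.png",np.hstack([im[int(c[1])-130:int(c[1])+130,int(c[0])-130:int(c[0])+130] for c in cs]))
E
```

```text
top house (np.float64(474.5), np.float64(43.0), np.float64(-9.18), np.float64(87.2)) outer (np.float64(474.6), np.float64(42.4), np.float64(-9.11), np.float64(97.4)) mouth (np.float64(487.3), np.float64(42.0), np.float64(-8.71), np.float64(94.6))
top cover (np.float64(455.2), np.float64(-278.1), np.float64(-24.37), np.float64(150.0)) pad (np.float64(455.5), np.float64(-278.1), np.float64(-24.94), np.float64(150.0))
top push foot (np.float64(488.6), np.float64(328.6), np.float64(-4.74), np.float64(136.8)) base (np.float64(489.5), np.float64(332.0), np.float64(7.13), np.float64(137.9)) handle (np.float64(489.3), np.float64(318.1), np.float64(-1.97), np.float64(140.2))
scene house (np.float64(471.6), np.float64(47.2), np.float64(-8.89), np.float64(140.9)) outer (np.float64(473.5), np.float64(45.5), np.float64(-8.76), np.float64(150.0)) mouth (np.float64(486.7), np.float64(58.8), np.float64(-10.45), np.float64(146.8))
scene cover (np.float64(448.0), np.float64(-267.3), np.float64(-22.87), np.float64(149.3)) pad (np.float64(451.0), np.float64(-272.0), np.float64(-30.0), np.float64(150.0))
[... 237 characters left out ...]
), np.float64(149.9))
both house (np.float64(473.6), np.float64(45.9), np.float64(-8.34), np.float64(222.2)) outer (np.float64(474.4), np.float64(42.7), np.float64(-9.18), np.float64(246.8)) mouth (np.float64(467.2), np.float64(55.7), np.float64(-9.06), np.float64(232.4))
both cover (np.float64(456.9), np.float64(-275.4), np.float64(-25.76), np.float64(294.0)) pad (np.float64(455.5), np.float64(-278.1), np.float64(-24.94), np.float64(300.0))
both push foot (np.float64(488.6), np.float64(327.6), np.float64(8.64), np.float64(265.4)) base (np.float64(483.0), np.float64(321.5), np.float64(5.16), np.float64(268.5)) handle (np.float64(489.1), np.float64(318.6), np.float64(3.34), np.float64(284.3))
```

View pics/ov_top.png

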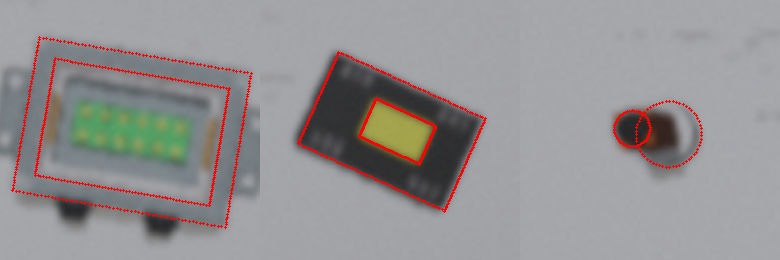

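View pics/ov_scene.png

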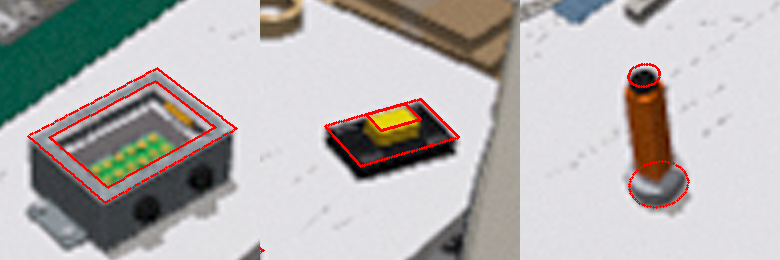

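```bash
sed -i 's/np.minimum(G,150)/np.sqrt(G)/' fit.py
python3 - <<'E'
from fit import *
from rig import r
S=r.grab_frame("scene");T=r.grab_frame("top")
for n,fr in(("top",[T]),("scene",[S]),("both",[T,S])):
    print(n,"outer",*fit(fr,rectpts(104,144,60),(474,43,np.radians(-9))))
    print(n,"cover",*fit(fr,COVER,(455,-280,np.radians(-24))),"pad",*fit(fr,PAD,(455,-280,np.radians(-24))))
    print(n,"cap",*fit(fr,circ(23,122),(490,319,0)))
    o=r.outline_of(fr[-1],"pusher")
for f,c,n in((S,(490,319,60),"s"),(T,(490,319,60),"t")):
    c=proj(f,c)[0].astype(int); im=f["img"][c[1]-26:c[1]+26,c[0]-20:c[0]+20].astype(float)
    im=np.clip(im*2,0,255).astype(np.uint8)
    cv2.imwrite(f"pics/z{n}.png",cv2.resize(im,None,fx=10,fy=10,interpolation=cv2.INTER_NEAREST))
    print(n,c)
cv2.imwrite("pics/z.png",np.hstack([cv2.imread("pics/zs.png"),cv2.imread("pics/zt.png")]))
E
```

```text
top outer 474.5 41.8 -9.19 9.9
top cover 455.7 -277.7 -24.14 19.0 pad 455.9 -278.4 -24.67 18.2
top cap 490.0 320.3 -5.8 17.7
scene outer 473.4 46.0 -9.0 19.5
scene cover 452.8 -272.2 -33.28 23.1 pad 454.2 -275.5 -27.43 23.9
scene cap 486.2 323.6 -5.0 27.0
both outer 473.9 46.2 -8.9 29.2
both cover 455.6 -276.6 -25.1 41.2 pad 455.3 -277.6 -24.9 41.6
both cap 488.0 322.1 8.38 43.1
s [233 269]
t [179 233]
```

View pics/z.png

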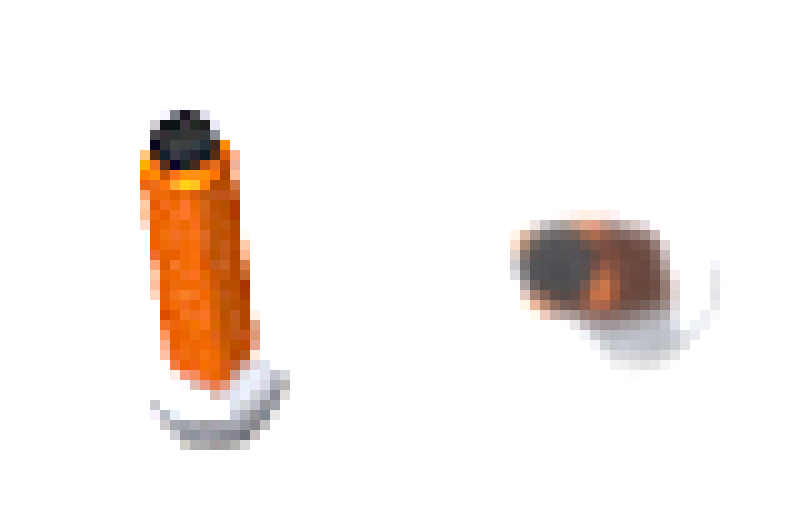

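>>> {"fn": "move_arm", "kwargs": {"targets": [1,30.8,-18.85,10,-42.2,1,30.8,-18.85,10,-42.2,1,30.8,-18.85,10,-42.2,1,30.8,-18.85,10,-42.2,1,30.8,-18.85,10,-42.2,1,30.8,-18.85,10,-42.2,1,30.8,-18.85,10,-42.2,1,30.8,-18.85,10,-42.2,1,30.8,-18.85,10,-42.2,1,30.8,-18.85,10,-42.2], "squeeze": 30}}

```text
clock: 2.55
eef_pos: [455.7, -278.9, 106.3]
tcp_rot: [-3.141, 0.0, 1.145]
contact_force: [0.2, -0.5, -0.0]
opening: 1.0
```

```bash
cat > two.py <<'E'
from fit import *
from rig import r
import sys
def two(tag,P,s=40,k=8):
    S=r.grab_frame("scene");T=r.grab_frame("top"); L=[]
    for f in(S,T):
        c=proj(f,P)[0].astype(int); u0=min(max(c[0]-s,0),560-2*s); v0=min(max(c[1]-s,0),420-2*s)
        im=f["img"][v0:v0+2*s,u0:u0+2*s]; im=np.clip(im.astype(float)*1.5,0,255).astype(np.uint8)
        L.append(cv2.resize(im,(395,395),interpolation=cv2.INTER_CUBIC)); print("origin",u0,v0,"scale",395/(2*s))
    cv2.imwrite(f"pics/{tag}.png",np.hstack(L)); return S,T
if __name__=="__main__": two(sys.argv[1],[float(a) for a in sys.argv[2:5]],int(sys.argv[5]))
E
python3 two.py b1 455 -280 40 40
```

```text
origin 315 151 scale 4.9375
origin 361 209 scale 4.9375
```

View pics/b1.png

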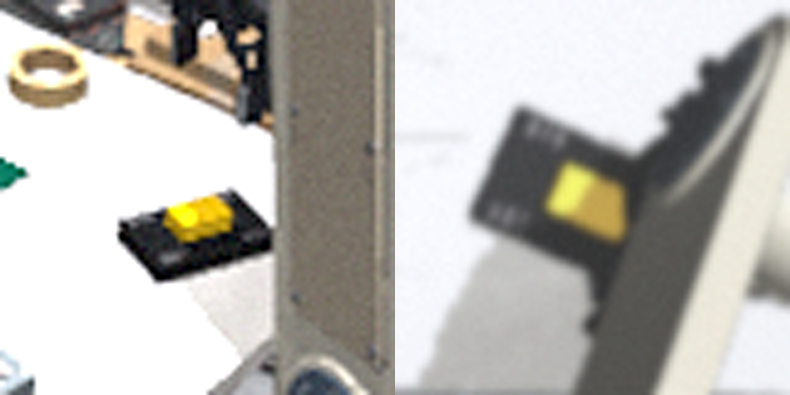

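Run:
```python
from fit import *
from rig import r
S=r.grab_frame("scene"); s=r.sense(); 
c=s["eef_pos"]; y=s["tcp_rot"][2]; d=np.array([np.sin(y),-np.cos(y),0])
P=np.array([c,c+d*42.5+[0,0,13],c-d*42.5+[0,0,13],c+d*57+[0,0,13],c-d*57+[0,0,13]])
q=proj(S,P); im=cv2.resize(S["img"][90:250,300:440],None,fx=5,fy=5,interpolation=cv2.INTER_CUBIC)
im=np.clip(im.astype(float)*1.5,0,255).astype(np.uint8)
for a in q: cv2.circle(im,tuple(int(v) for v in (a-[300,90])*5),4,(0,0,255),1)
for a in proj(S,place(COVER,455.6,-279,np.radians(-24.5))): cv2.circle(im,tuple(int(v) for v in (a-[300,90])*5),1,(0,255,0),-1)
cv2.imwrite("pics/b2.png",im[:, :600]); print(q)
```

```text
[[357.2661466  177.14333601]
 [351.84451792 168.51330222]
 [363.67106301 180.28166137]
 [349.92112852 166.59937579]
 [365.78792281 182.38810633]]
```

View pics/b2.png

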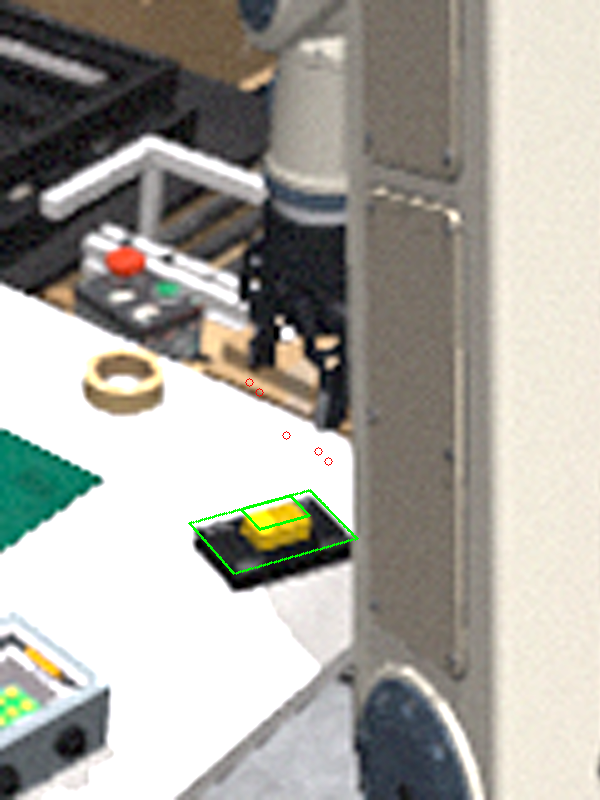

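>>> {"fn": "move_arm", "kwargs": {"targets": [1,0,0,4,0,1,0,0,7,0,1,0,0,8.3,0,1,0,0,8.5,0,1,0,0,8.5,0,1,0,0,8.5,0]}}

```text
clock: 3.3
eef_pos: [456.4, -279.8, 22.6]
tcp_rot: [3.14, 0.0, 1.143]
contact_force: [0.3, -0.2, -0.3]
opening: 1.004
```

```bash
python3 two.py b3 455 -280 60 30
```

```text
origin 326 157 scale 6.583333333333333
origin 373 219 scale 6.583333333333333
```

View pics/b3.png

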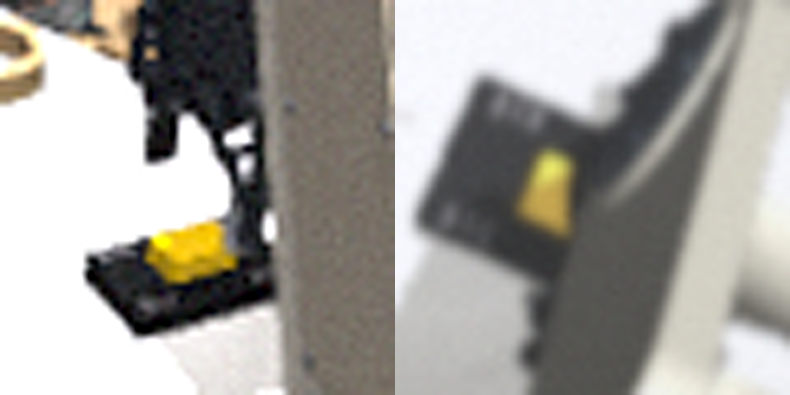

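Run:
```python
from fit import *
from rig import r
S=r.grab_frame("scene"); T=r.grab_frame("top"); s=r.sense(); print(s["eef_pos"])
c=s["eef_pos"]; y=s["tcp_rot"][2]; d=np.array([np.sin(y),-np.cos(y),0]); e=np.array([np.cos(y),np.sin(y),0])
P=[c]
for sg in(-1,1):
    for w in(-11,11):
        for o in (42.5,57):
            for h in (13,25): P.append(c+d*o*sg+e*w+[0,0,h])
for sx in(-1,1):
    for sy in (-1,1): P.append(c+d*38*sx+e*42.5*sy+[0,0,73])
L=[]
for f in(S,T):
    q=proj(f,np.array(P)); o=q[0].astype(int)-[32,50]; o[0]=max(0,o[0])
    im=cv2.resize(f["img"][o[1]:o[1]+75,o[0]:o[0]+65],None,fx=6,fy=6,interpolation=cv2.INTER_CUBIC)
    im=np.clip(im.astype(float)*1.8,0,255).astype(np.uint8)
    for i,a in enumerate(q): cv2.circle(im,tuple(int(v) for v in (a-o)*6+2.5),3,(0,0,255) if i<17 else (255,0,0),1)
    for a in proj(f,place(COVER,455.6,-279,np.radians(-24.5))): cv2.circle(im,tuple(int(v) for v in (a-o)*6+2.5),1,(0,255,0),-1)
    L.append(im)
cv2.imwrite("pics/b4.png",np.hstack(L))
```

```text
[ 456.1785825  -279.34859817   22.23075035]
```

View pics/b4.png

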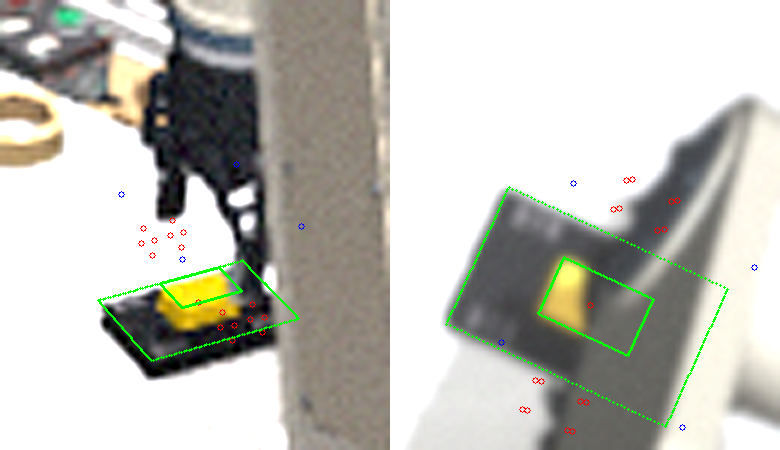

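>>> {"fn": "move_arm", "kwargs": {"targets": [0.2,0,0,0.2,0,-0.5,0,0,0.2,0,-1,0,0,0.2,0,-1,0,0,0.2,0,-1,0,0,0.2,0,-1,0,0,0.2,0,-1,0,0,0.2,0,-1,0,0,0.2,0], "squeeze": 30}}

```text
clock: 4.3
eef_pos: [455.6, -279.0, 19.3]
tcp_rot: [-3.142, -0.0, 1.143]
contact_force: [0.8, 0.6, 0.0]
opening: -0.0
```

```bash
python3 two.py b5 455 -280 60 30
```

```text
origin 326 157 scale 6.583333333333333
origin 373 219 scale 6.583333333333333
```

View pics/b5.png

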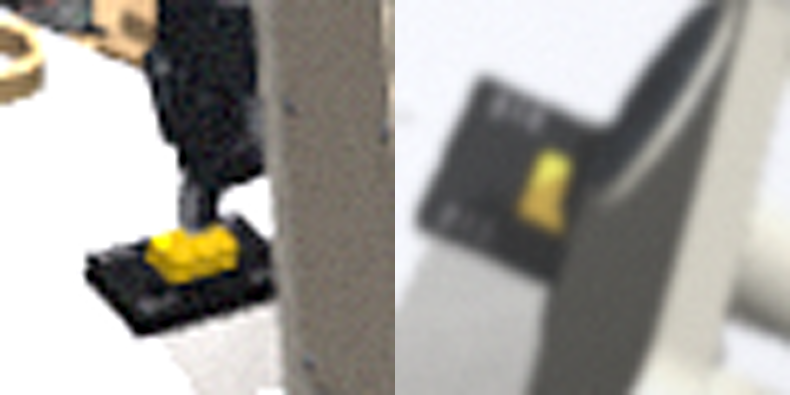

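Run:
```python
from fit import *
from rig import r
S=r.grab_frame("scene"); s=r.sense(); c=s["eef_pos"]; print(c)
y=s["tcp_rot"][2]; e=np.array([np.cos(y),np.sin(y),0])
o=np.array([335,165]); im=cv2.resize(S["img"][165:215,335:385],None,fx=14,fy=14,interpolation=cv2.INTER_NEAREST)
im=np.clip(im.astype(float)*2.2,0,255).astype(np.uint8)
P=[c,c+e*11,c-e*11,c+[0,0,18.7],c+[0,0,50]]
for a in proj(S,np.array(P)): cv2.circle(im,tuple(int(v) for v in (a-o+.5)*14),4,(0,0,255),2)
for a in proj(S,place(COVER,455.6,-279,np.radians(-24.5))): cv2.circle(im,tuple(int(v) for v in (a-o+.5)*14),1,(0,255,0),-1)
cv2.imwrite("pics/b6.png",im[:590])
```

```text
[ 455.60315406 -279.01061473   19.31093631]
```

View pics/b6.png

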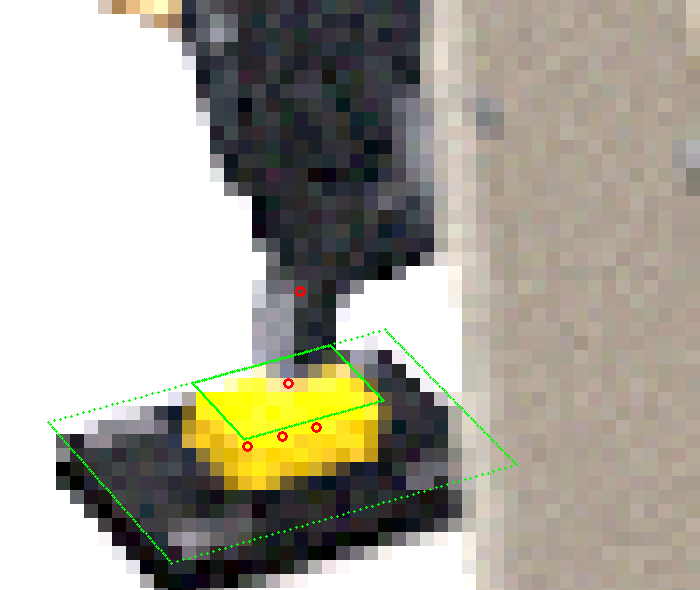

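>>> {"fn": "move_arm", "kwargs": {"targets": [-1,0,0,0.1,0,-1,0,0,0.1,0]}}

```text
clock: 4.65
eef_pos: [455.5, -279.0, 18.2]
tcp_rot: [-3.141, -0.0, 1.143]
contact_force: [-0.7, 0.3, 0.3]
opening: 0.001
```

>>> {"fn": "move_arm", "kwargs": {"targets": [-1,0,0,0.1,0,-1,0,0,0.1,0]}}

```text
clock: 4.85
eef_pos: [455.5, -279.0, 17.2]
tcp_rot: [-3.141, -0.0, 1.143]
contact_force: [1.3, 0.1, 0.7]
opening: 0.004
```

```bash
python3 two.py b7 455 -280 60 30
```

```text
origin 326 157 scale 6.583333333333333
origin 373 219 scale 6.583333333333333
```

View pics/b7.png

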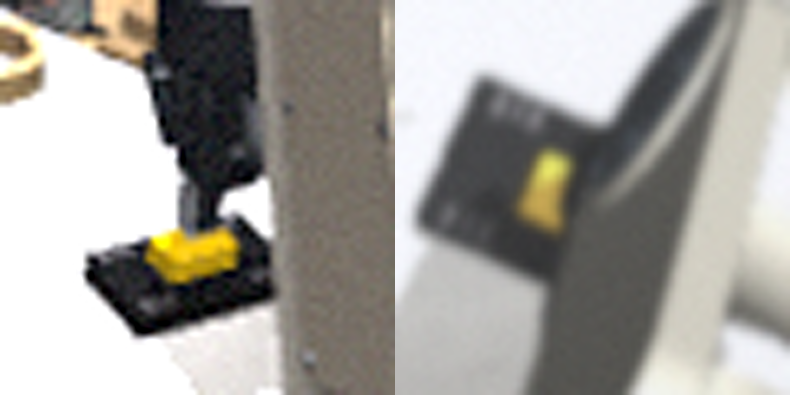

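>>> {"fn": "move_arm", "kwargs": {"targets": [-1,0,0,0.1,0,-1,0,0,0.2,0,-1,0,0,0.2,0]}}

```text
clock: 5.25
eef_pos: [455.5, -279.0, 15.1]
tcp_rot: [-3.141, -0.0, 1.143]
contact_force: [0.3, 0.0, -0.4]
opening: -0.001
```

>>> {"fn": "move_arm", "kwargs": {"targets": [-1,0,0,0.1,0,-1,0,0,0.2,0,-1,0,0,0.2,0]}}

```text
clock: 5.55
eef_pos: [455.5, -279.0, 13.1]
tcp_rot: [-3.141, -0.0, 1.143]
contact_force: [0.9, -0.3, 0.1]
opening: 0.0
```

```bash
python3 two.py b8 455 -280 60 30
```

```text
origin 326 157 scale 6.583333333333333
origin 373 219 scale 6.583333333333333
```

View pics/b8.png

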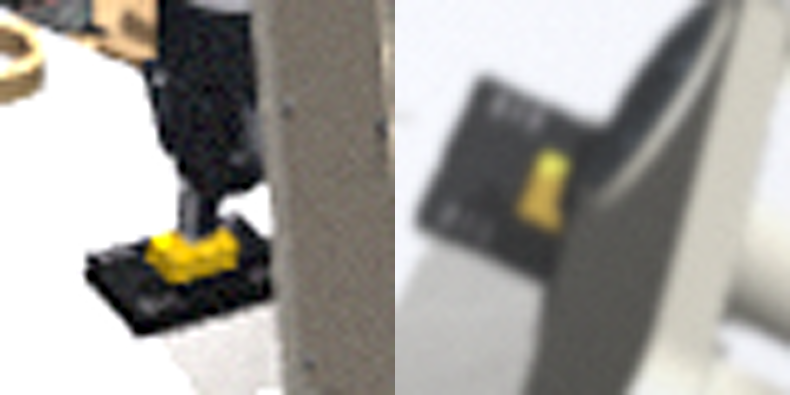

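>>> {"fn": "move_arm", "kwargs": {"targets": [-1,0,0,0.1,0,-1,0,0,0.2,0,-1,0,0,0.2,0]}}

```text
clock: 5.95
eef_pos: [455.5, -279.0, 11.1]
tcp_rot: [-3.141, -0.0, 1.143]
contact_force: [0.3, -0.1, 0.1]
opening: 0.0
```

>>> {"fn": "move_arm", "kwargs": {"targets": [-1,0,0,0.1,0,-1,0,0,0.2,0,-1,0,0,0.2,0]}}

```text
clock: 6.25
eef_pos: [455.7, -279.1, 10.0]
tcp_rot: [3.141, -0.0, 1.143]
contact_force: [-3.1, 1.2, 12.4]
opening: -0.003
```

```bash
python3 two.py b9 455 -280 60 20
```

```text
origin 336 167 scale 9.875
origin 383 229 scale 9.875
```

View pics/b9.png

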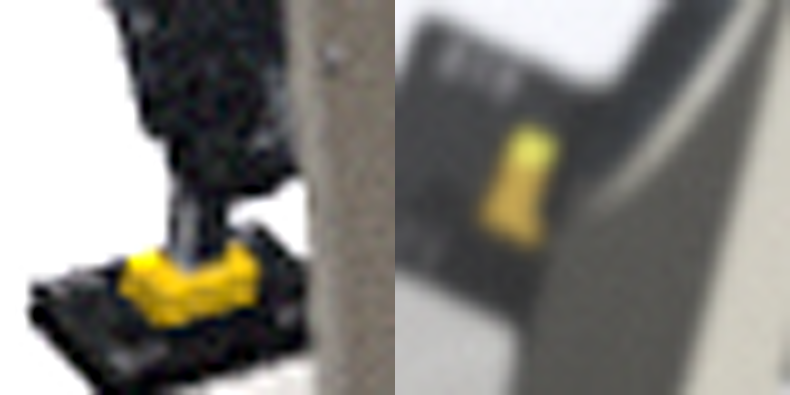

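>>> {"fn": "move_arm", "kwargs": {"targets": [1,0,0,-2,0,1,0,0,-3,0,1,0,0,-3,0,1,0,0,-3,0,1,0,0,-3,0,1,0,0,-1,0,1,0,0,0.5,0,1,0,0,1,0,1,0,0,1.4,0,1,0,0,1.4,0]}}

```text
clock: 7.35
eef_pos: [455.4, -278.9, -5.1]
tcp_rot: [-3.141, -0.0, 1.143]
contact_force: [0.6, -0.7, 0.9]
opening: 0.997
```

>>> {"fn": "move_arm", "kwargs": {"targets": [1,0,0,0.2,0,0.3,0,0,0.2,0,-0.4,0,0,0.2,0,-1,0,0,0.2,0,-1,0,0,0.2,0,-1,0,0,0.2,0,-1,0,0,0.2,0]}}

```text
clock: 8.05
eef_pos: [455.8, -279.1, -6.4]
tcp_rot: [3.141, 0.0, 1.143]
contact_force: [-1.6, -0.1, 6.2]
opening: 0.316
```

```bash
python3 two.py b10 455 -280 60 30
```

```text
origin 326 157 scale 6.583333333333333
origin 373 219 scale 6.583333333333333
```

View pics/b10.png

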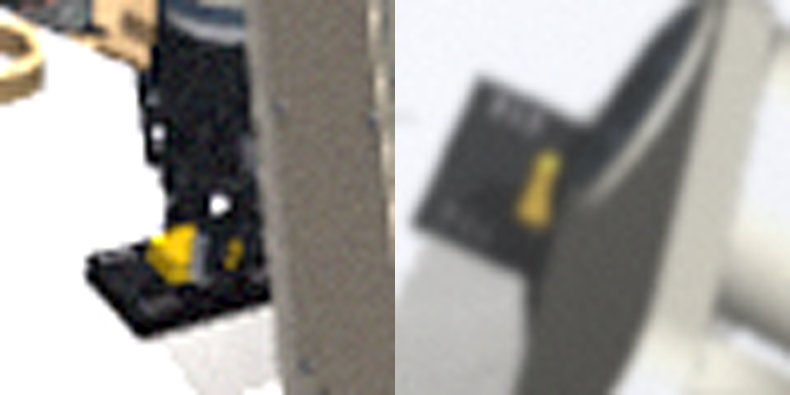

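>>> {"fn": "move_arm", "kwargs": {"targets": [-1,0,0,-3,0,-1,0,0,-8,0,-1,0,0,-12,0,-1,7,-2.7,-12,-4,-1,12,-4.6,-12,-8,-1,17,-6.6,-12,-12,-1,22,-8.5,-12,-15.4,-1,26.5,-10.3,-12,-15.4,-1,29.5,-11.4,-12,-15.4,-1,30.1,-11.7,-12,-15.4]}}

```text
clock: 9.15
eef_pos: [473.6, 46.7, 113.2]
tcp_rot: [-3.142, -0.001, 1.414]
contact_force: [0.6, 0.3, -1.7]
opening: 0.318
```

>>> {"fn": "move_arm", "kwargs": {"targets": [-1,0,0,0,0,-1,0,0,0,0]}}

```text
clock: 9.35
eef_pos: [473.6, 43.7, 113.1]
tcp_rot: [-3.141, 0.0, 1.414]
contact_force: [0.3, 0.4, -1.2]
opening: 0.321
```

```bash
python3 two.py d1 474 43 90 40
```

```text
origin 256 180 scale 4.9375
origin 241 200 scale 4.9375
```

View pics/d1.png

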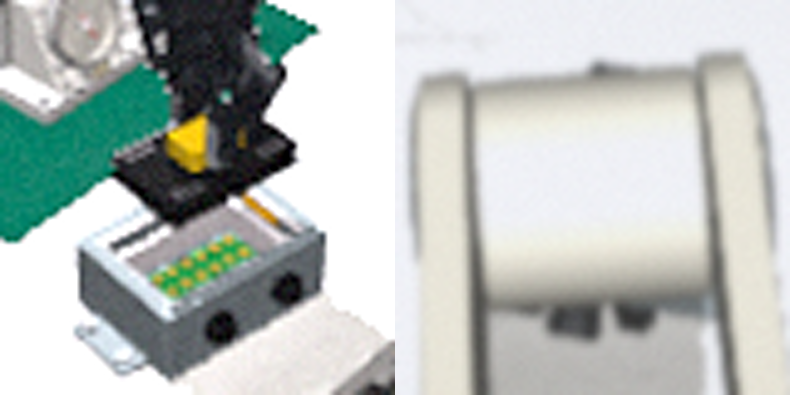

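>>> {"fn": "move_arm", "kwargs": {"targets": [-1,0,0,2.5,0,-1,0,0,4,0,-1,0,0,4.2,0,-1,0,0,4.2,0,-1,0,0,4.2,0]}}

```text
clock: 9.95
eef_pos: [474.4, 42.9, 71.9]
tcp_rot: [3.141, -0.0, 1.411]
contact_force: [1.0, -0.3, -0.8]
opening: 0.321
```

```bash
cat > ov.py <<'E'
from fit import *
from rig import r
import sys
def ov(tag,items,ctr,s=36,name="scene",k=10):
    f=r.grab_frame(name); c=proj(f,ctr)[0].astype(int)-s
    im=cv2.resize(f["img"][c[1]:c[1]+2*s-14,c[0]:c[0]+2*s],None,fx=k,fy=k,interpolation=cv2.INTER_CUBIC)
    im=np.clip(im.astype(float)*1.6,0,255).astype(np.uint8)
    for P,p,col in items:
        for q in proj(f,place(P,p[0],p[1],np.radians(p[2]))):
            cv2.circle(im,tuple(int(v) for v in (q-c+.5)*k),1,col,-1)
    cv2.imwrite(f"pics/{tag}.png",im); return f
E
python3 - <<'E'
from ov import *
s=r.sense(); e=s["eef_pos"]; a=np.degrees(s["tcp_rot"][2])-90; zb=e[2]+6.5; print(e,a,zb)
f=ov("d2",[(rectpts(104,144,60),(474,43.5,-9.1),(0,0,255)),(rectpts(79,118,60),(474,43.5,-9.1),(0,0,255)),
 (rectpts(69,109,zb),(e[0],e[1],a),(0,255,0)),(rectpts(69,109,zb+17),(e[0],e[1],a),(0,255,0)),(rectpts(28,44,zb+35),(e[0],e[1],a),(0,255,255))],[474,43,65])
for z in(zb,): 
  print("cover fit",fit([f],np.r_[rectpts(69,109,zb),rectpts(69,109,zb+17)],(e[0],e[1],np.radians(a))))
print("house fit",fit([f],rectpts(104,144,60),(474,43,np.radians(-9))))
E
```

```text
[474.44036395  42.91884452  71.93802214] -9.143464609402159 78.43802214440689
cover fit (np.float64(466.6), np.float64(47.2), np.float64(-24.92), np.float64(17.4))
house fit (np.float64(485.5), np.float64(35.8), np.float64(-25.42), np.float64(18.3))
```

View pics/d2.png

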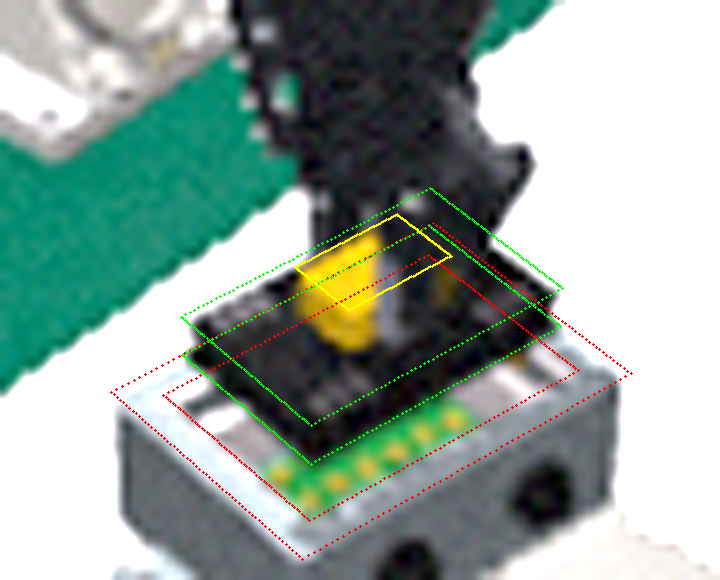

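```bash
cat > edge.py <<'E'
from ov import *
def edges(f,w,l,z,p,names="ABCD"):
    # corners in local: (+,+),(+,-),(-,-),(-,+)
    c=np.array([[w/2,l/2,z],[w/2,-l/2,z],[-w/2,-l/2,z],[-w/2,l/2,z]]); W=place(c,p[0],p[1],np.radians(p[2])); q=proj(f,W)
    g=cv2.cvtColor(f["img"],cv2.COLOR_BGR2GRAY).astype(np.float32)
    for i,nm in enumerate(("+x","-y","-x","+y")):
        a,b=q[i],q[(i+1)%4]; n=np.array([-(b-a)[1],(b-a)[0]]); n/=np.linalg.norm(n)
        mid=q.mean(0); 
        if n@((a+b)/2-mid)<0: n=-n
        ds=np.arange(-5,5.01,.25); t=np.linspace(.1,.9,40)
        pr=[]
        for tt in (t[:13],t[13:27],t[27:]):
            pts=(a+(b-a)*tt[:,None])[None]+ds[:,None,None]*n
            v=cv2.remap(g,pts[...,0].astype(np.float32),pts[...,1].astype(np.float32),cv2.INTER_LINEAR).mean(1)
            dv=np.gradient(cv2.GaussianBlur(v[:,None],(0,0),1.5).ravel()); k=np.argmax(abs(dv)); pr.append((ds[k],int(dv[k]*4)))
        print(" ",nm,"normal",n.round(2),"out by px(contrast):",pr)
E
python3 - <<'E'
from edge import *
f=r.grab_frame("scene"); s=r.sense(); e=s["eef_pos"]; a=np.degrees(s["tcp_rot"][2])-90; zb=e[2]+6.5
print("house"); edges(f,104,144,60,(474,43.5,-9.1))
print("cover bottom"); edges(f,69,109,zb,(e[0],e[1],a))
print("cover top"); edges(f,69,109,zb+17,(e[0],e[1],a))
E
```

```text
house
  +x normal [-0.46 -0.89] out by px(contrast): [(np.float64(0.0), 38), (np.float64(2.75), 103), (np.float64(2.0), -37)]
  -y normal [ 0.61 -0.8 ] out by px(contrast): [(np.float64(1.75), 61), (np.float64(2.0), 95), (np.float64(-0.75), 55)]
  -x normal [0.49 0.87] out by px(contrast): [(np.float64(0.25), -18), (np.float64(0.25), -18), (np.float64(0.5), -18)]
  +y normal [-0.66  0.75] out by px(contrast): [(np.float64(0.75), -50), (np.float64(0.75), -50), (np.float64(0.5), -47)]
cover bottom
  +x normal [-0.46 -0.89] out by px(contrast): [(np.float64(2.75), 96), (np.float64(2.75), 73), (np.float64(2.25), -37)]
  -y normal [ 0.61 -0.79] out by px(contrast): [(np.float64(3.0), 9), (np.float64(2.25), 119), (np.float64(2.5), 109)]
  -x normal [0.48 0.88] out by px(contrast): [(np.float64(0.25), 51), (np.float64(0.25), 38), (np.float64(0.25), 34)]
  +y normal [-0.65  0.76] out by px(contrast): [(np.float64(0.0), 43), (np.float64(0.0), 60), (np.float64(0.0), 60)]
cover top
  +x normal [-0.46 -0.89] out by px(contrast): [(np.float64(-0.75), 98), (np.float64(-0.25), 39), (np.float64(-1.25), -17)]
  -y normal [ 0.6 -0.8] out by px(contrast): [(np.float64(4.5), 9), (np.float64(-0.75), 71), (np.float64(-0.75), 121)]
  -x normal [0.48 0.88] out by px(contrast): [(np.float64(3.5), 54), (np.float64(3.5), 42), (np.float64(3.75), 36)]
  +y normal [-0.64  0.77] out by px(contrast): [(np.float64(2.75), 53), (np.float64(2.75), 50), (np.float64(2.75), 65)]
```

>>> {"fn": "move_arm", "kwargs": {"targets": [-1,0.05,0,1,0,-1,0.05,0,1.5,0,-1,0.05,0,1.5,0,-1,0.05,0,1.5,0]}}

```text
clock: 10.45
eef_pos: [473.7, 43.9, 56.0]
tcp_rot: [-3.141, 0.0, 1.412]
contact_force: [0.1, 0.0, -0.7]
opening: 0.316
```

Run:
```python
from edge import *
s=r.sense(); e=s["eef_pos"]; a=np.degrees(s["tcp_rot"][2])-90; zb=e[2]+6.5; print(e,a,zb,s["contact_force"])
f=ov("d3",[],[474,43,65])
print("house"); edges(f,104,144,60,(474,43.5,-9.1))
print("mouth"); edges(f,79,118,60,(474,43.5,-9.1))
print("cover bottom"); edges(f,69,109,zb,(e[0],e[1],a))
print("cover top"); edges(f,69,109,zb+17,(e[0],e[1],a))
```

```text
[473.70076069  43.94220109  55.99214356] -9.084744549516671 62.49214356286096 [ 0.06167994  0.0483091  -0.69114298]
house
  +x normal [-0.46 -0.89] out by px(contrast): [(np.float64(-0.5), 69), (np.float64(-0.5), 83), (np.float64(-1.25), -32)]
  -y normal [ 0.61 -0.8 ] out by px(contrast): [(np.float64(-0.5), 14), (np.float64(-1.0), 114), (np.float64(-1.0), 65)]
  -x normal [0.49 0.87] out by px(contrast): [(np.float64(-4.25), 41), (np.float64(-4.0), 43), (np.float64(-4.0), 42)]
  +y normal [-0.66  0.75] out by px(contrast): [(np.float64(0.75), -50), (np.float64(-4.25), 57), (np.float64(0.5), -47)]
mouth
  +x normal [-0.47 -0.88] out by px(contrast): [(np.float64(2.25), 89), (np.float64(2.25), 75), (np.float64(1.25), -37)]
  -y normal [ 0.61 -0.79] out by px(contrast): [(np.float64(2.25), 10), (np.float64(2.0), 111), (np.float64(2.0), 90)]
  -x normal [0.49 0.87] out by px(contrast): [(np.float64(-1.25), 53), (np.float64(-1.25), 44), (np.float64(-1.0), 44)]
  +y normal [-0.65  0.76] out by px(contrast): [(np.float64(-0.5), 52), (np.float64(-1.0), 58), (np.float64(-1.25), 55)]
cover b
[... 267 characters left out ...]
 out by px(contrast): [(np.float64(0.25), 54), (np.float64(0.5), 44), (np.float64(0.5), 44)]
  +y normal [-0.65  0.76] out by px(contrast): [(np.float64(1.0), 53), (np.float64(0.5), 58), (np.float64(0.25), 58)]
cover top
  +x normal [-0.46 -0.89] out by px(contrast): [(np.float64(-0.5), 96), (np.float64(-0.25), 40), (np.float64(-1.25), -24)]
  -y normal [ 0.61 -0.79] out by px(contrast): [(np.float64(4.5), 12), (np.float64(-0.5), 59), (np.float64(-0.5), 112)]
  -x normal [0.48 0.88] out by px(contrast): [(np.float64(3.5), 54), (np.float64(3.75), 45), (np.float64(3.75), 42)]
  +y normal [-0.65  0.76] out by px(contrast): [(np.float64(3.25), 56), (np.float64(3.25), 58), (np.float64(2.75), 45)]
```

View pics/d3.png

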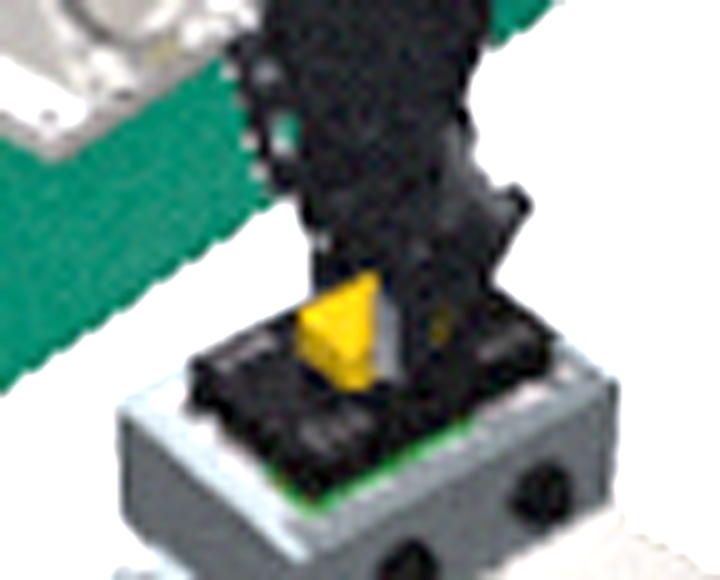

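>>> {"fn": "move_arm", "kwargs": {"targets": [-1,0,0,0.2,0,-1,0,0,0.4,0,-1,0,0,0.4,0]}}

```text
clock: 10.8
eef_pos: [473.8, 43.9, 52.1]
tcp_rot: [-3.141, 0.0, 1.412]
contact_force: [-1.0, 0.5, -1.2]
opening: 0.32
```

>>> {"fn": "move_arm", "kwargs": {"targets": [-1,0,0,0.1,0,-1,0,0,0.2,0,-1,0,0,0.2,0]}}

```text
clock: 11.1
eef_pos: [473.9, 43.9, 50.2]
tcp_rot: [-3.141, 0.0, 1.412]
contact_force: [-0.1, -0.7, -1.5]
opening: 0.315
```

>>> {"fn": "move_arm", "kwargs": {"targets": [-1,0,0,0.1,0,-1,0,0,0.1,0]}}

```text
clock: 11.3
eef_pos: [473.9, 43.9, 49.2]
tcp_rot: [-3.141, 0.0, 1.412]
contact_force: [-0.6, -0.5, -0.4]
opening: 0.317
```

Run:
```python
from edge import *
f=ov("d4",[],[474,43,65])
```

```text
(no output)
```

View pics/d4.png

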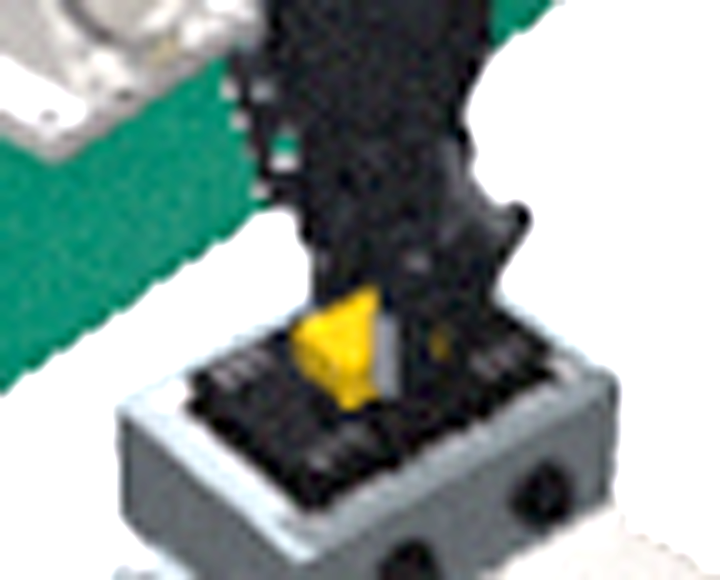

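>>> {"fn": "move_arm", "kwargs": {"targets": [0,0,0,0,0,0.3,0,0,0,0,0.3,0,0,-0.5,0,0.3,0,0,-2,0,0.3,0,0,-5,0,0.3,0,0,-9,0,0.3,0,0,-12,0,0.3,0,0,-12,0]}}

```text
clock: 12.15
eef_pos: [476.8, 44.1, 173.7]
tcp_rot: [3.134, -0.002, 1.412]
contact_force: [0.3, 0.4, -0.7]
opening: 0.651
```

Run:
```python
from edge import *
f=ov("d5",[],[474,43,65])
p=(474,43.5,-9.1)
print("house"); edges(f,104,144,60,p)
print("cover top"); edges(f,69,109,71.5,p); print("pad"); edges(f,28,44,89.5,p)
```

```text
house
  +x normal [-0.46 -0.89] out by px(contrast): [(np.float64(-0.5), 43), (np.float64(-2.0), 55), (np.float64(-1.25), 48)]
  -y normal [ 0.61 -0.8 ] out by px(contrast): [(np.float64(-2.5), 64), (np.float64(-2.75), 65), (np.float64(-0.75), 41)]
  -x normal [0.49 0.87] out by px(contrast): [(np.float64(-3.75), 24), (np.float64(-3.25), 45), (np.float64(-3.25), 62)]
  +y normal [-0.66  0.75] out by px(contrast): [(np.float64(-3.5), 74), (np.float64(-3.5), 75), (np.float64(0.5), -47)]
cover top
  +x normal [-0.47 -0.88] out by px(contrast): [(np.float64(-0.25), 52), (np.float64(-0.25), 56), (np.float64(0.25), 46)]
  -y normal [ 0.61 -0.79] out by px(contrast): [(np.float64(-0.75), 64), (np.float64(-0.75), 65), (np.float64(-0.75), 66)]
  -x normal [0.48 0.88] out by px(contrast): [(np.float64(2.75), 47), (np.float64(3.0), 46), (np.float64(3.0), 54)]
  +y normal [-0.65  0.76] out by px(contrast): [(np.float64(2.75), 74), (np.float64(2.75), 76), (np.float64(2.75), 58)]
pad
  +x normal [-0.47 -0.88] out by px(contrast): [(np.float64(-1.25), -58), (np.float64(1.5), 54), (np.float64(1.5), 49)]
  -y normal [ 0.62 -0.79] out by px(contrast): [(np.float64(-0.25), -62), (np.float64(-0.25), -68), (np.float64(-0.25), -75)]
  -x normal [0.47 0.88] out by px(contrast): [(np.float64(4.0), -31), (np.float64(4.0), -49), (np.float64(4.0), -44)]
  +y normal [-0.63  0.78] out by px(contrast): [(np.float64(0.75), -59), (np.float64(0.75), -62), (np.float64(0.75), -56)]
```

View pics/d5.png

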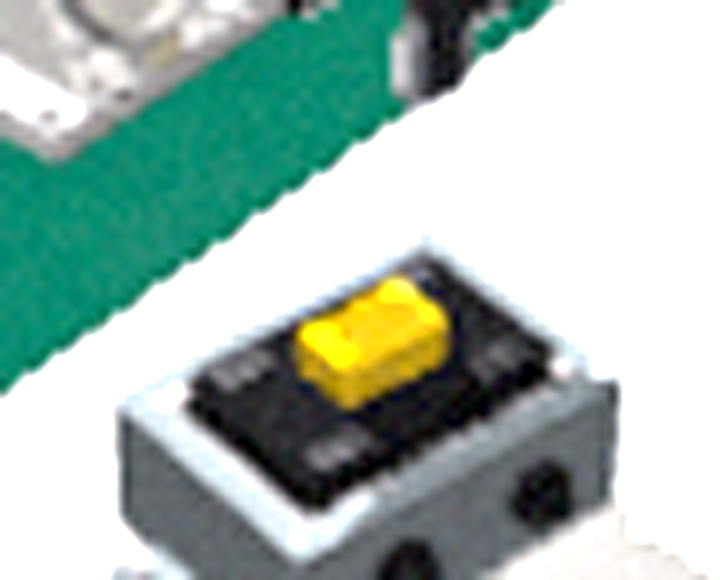

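Run:
```python
from edge import *
from scipy.optimize import minimize
S=r.grab_frame("scene");T=r.grab_frame("top")
im=S["img"].astype(float)
for z in(90,75,60,45,35):
    c=proj(S,[490,320,z])[0]; v=int(round(c[1])); u=np.arange(int(c[0])-8,int(c[0])+9)
    row=im[v-1:v+2].mean(0)[u]; print(z,c.round(1),"B",row[:,0].astype(int).tolist(),"R",row[:,2].astype(int).tolist())
# render fit
def render(f,x,y,psi,shape,cols,ss=4):
    a=np.radians(psi); out=[]
    faces=[]
    c=np.array([[12,12],[12,-12],[-12,-12],[-12,12]],float)
    cam=-f["world_to_cam"][:3,:3].T@f["world_to_cam"][:3,3]
    m=np.zeros(shape,np.uint8)
    for i in range(4):
        p,q=c[i],c[(i+1)%4]; P=place(np.array([[*p,20],[*q,20],[*q,113],[*p,113]],float),x,y,a)
        n=place(np.array([[*(p+q),0]]),0,0,a)[0]
        if n@(cam-P.mean(0))>0: faces.append((i,proj(f,P)))
    return faces
def score(f,x,y,psi):
    g=cv2.cvtColor(f["img"],cv2.COLOR_BGR2LAB).astype(float); k=6
    c=proj(f,[490,320,60])[0].astype(int); s=26; o=c-s
    big=np.zeros((2*s*k,2*s*k),np.uint8)
    for j,(i,q) in enumerate(render(f,x,y,psi,None,None)): cv2.fillConvexPoly(big,np.round((q-o+.5)*k).astype(np.int32),j+1)
    w=[cv2.resize((big==j).astype(np.float32),(2*s,2*s),interpolation=cv2.INTER_AREA).ravel() for j in(0,1,2)]
    A=np.stack(w,1); I=g[o[1]:o[1]+2*s,o[0]:o[0]+2*s].reshape(-1,3)
    # restrict to rows clear of cap & foot
    zz=np.array([proj(f,[490,320,105])[0],proj(f,[490,320,32])[0]])-o
    yy=np.repeat(np.arange(2*s),2*s); xx=np.tile(np.arange(2*s),2*s); keep=(yy>zz[0,1])&(yy<zz[1,1])&(abs(xx-s)<9)
    A=A[keep];I=I[keep]; X,res,_,_=np.linalg.lstsq(A,I,rcond=None); return ((I-A@X)**2).sum()
best=[]
for psi in range(-45,45,3):
    b=min((score(S,490+dx,320+dy,psi),dx,dy) for dx in range(-8,9,2) for dy in [0])  # along-ray irrelevant
    best.append((b[0],psi,b[1]))
best.sort(); print([(int(a),b,c) for a,b,c in best[:10]])
```

```text
90 [231.9 262.6] B [233, 233, 238, 194, 76, 2, 13, 3, 5, 9, 3, 10, 7, 7, 186, 238, 234] R [231, 230, 233, 208, 146, 121, 125, 123, 124, 123, 106, 100, 98, 95, 189, 233, 231]
75 [232.4 266. ] B [233, 236, 221, 133, 0, 11, 4, 12, 7, 14, 7, 4, 1, 121, 218, 236, 233] R [231, 233, 221, 162, 122, 125, 125, 127, 126, 115, 98, 99, 93, 146, 218, 233, 230]
60 [232.9 269.4] B [218, 224, 235, 182, 53, 6, 10, 14, 11, 3, 5, 3, 2, 48, 200, 239, 233] R [216, 222, 230, 197, 137, 124, 126, 128, 128, 116, 102, 98, 94, 115, 205, 234, 231]
45 [233.3 272.7] B [233, 235, 227, 145, 0, 9, 4, 9, 7, 6, 9, 4, 0, 149, 223, 234, 234] R [230, 231, 225, 172, 121, 123, 123, 126, 128, 112, 98, 97, 91, 160, 221, 231, 231]
35 [233.6 274.9] B [233, 234, 240, 181, 23, 4, 2, 15, 9, 3, 3, 5, 2, 86, 184, 224, 231] R [230, 232, 234, 194, 127, 122, 124, 128, 129, 113, 97, 98, 94, 125, 184, 219, 228]Traceback (most recent call last):
  File "<stdin>", line 33, in <module>
  File "<stdin>", line 33, in <genexpr>
  File "<stdin>", line 24, in score
  File "<stdin>", line 14, in render
TypeError: Use () not None as shape arguments
```

>>> {"fn": "move_arm", "kwargs": {"targets": [1,5,-0.5,0,-5,1,10,-1,0,-10,1,15,-1.5,0,-15,1,20,-2,0,-19,1,24,-2.5,0,-19,1,27,-2.8,0,-19,1,27.5,-2.8,0,-19,1,27.5,-2.8,0,-19]}}

```text
clock: 13.1
eef_pos: [488.9, 320.0, 167.6]
tcp_rot: [-3.139, 0.001, 1.745]
contact_force: [-0.2, -0.4, -0.0]
opening: 1.0
```

```bash
python3 - <<'E'
from rig import r
s=r.sense();print(s["eef_pos"],s["tcp_rot"],s["contact_force"])
E
python3 two.py e1 490 320 110 45
```

```text
[488.8552078  319.99861614 167.60050543] [-3.13905324e+00  1.24909901e-03  1.74535151e+00] [-0.22566091 -0.36790826 -0.03009414]
origin 186 212 scale 4.388888888888889
origin 130 188 scale 4.388888888888889
```

View pics/e1.png

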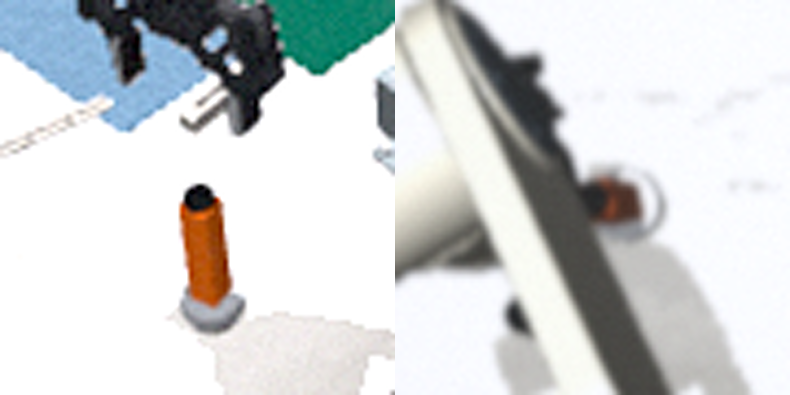

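>>> {"fn": "move_arm", "kwargs": {"targets": [1,0,0,4,0,1,0,0,6.5,0,1,0,0,7,0,1,0,0,7,0]}}

```text
clock: 13.6
eef_pos: [489.4, 318.5, 98.8]
tcp_rot: [-3.14, 0.001, 1.742]
contact_force: [0.4, 0.5, 0.3]
opening: 0.998
```

```bash
python3 two.py e2 490 320 90 35
```

```text
origin 196 227 scale 5.642857142857143
origin 141 198 scale 5.642857142857143
```

View pics/e2.png

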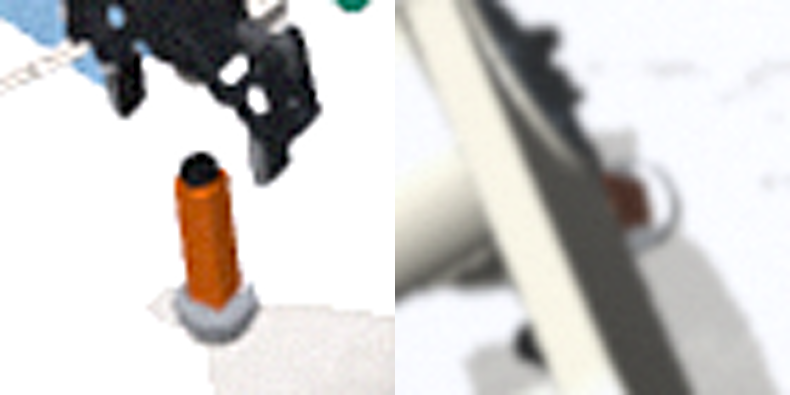

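>>> {"fn": "move_arm", "kwargs": {"targets": [1,0,0.05,3,0,1,0,0.05,5,0,1,0,0.05,6.4,0,1,0,0.05,6.6,0,0,0,0.05,6.6,0,-0.6,0,0.05,6.6,0,-1,0,0.05,6.6,0,-1,0,0.05,6.6,0,-1,0,0.05,6.6,0,-1,0,0.05,6.6,0], "squeeze": 60}}

```text
clock: 14.7
eef_pos: [490.8, 320.3, 34.1]
tcp_rot: [3.14, -0.0, 1.744]
contact_force: [-0.5, -0.9, 5.8]
opening: 0.277
```

```bash
python3 two.py e3 490 320 80 30
```

```text
origin 202 234 scale 6.583333333333333
origin 147 203 scale 6.583333333333333
```

View pics/e3.png

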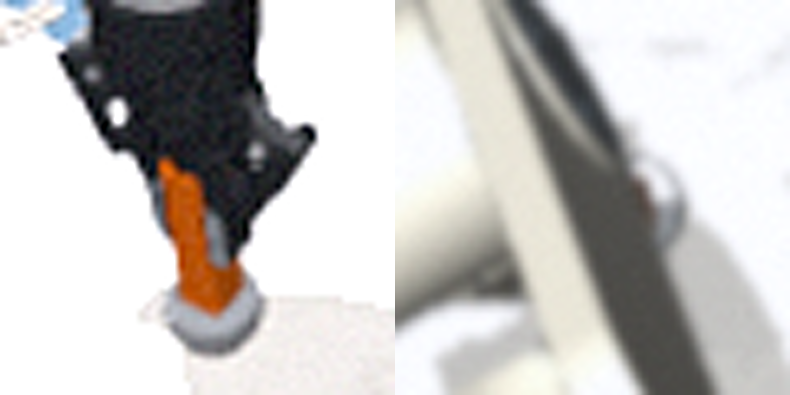

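>>> {"fn": "move_arm", "kwargs": {"targets": [-1,0,0,-4,0,-1,0,0,-8,0,-1,0,0,-12,0,-1,-4.6,-1.1,-13,0,-1,-9.2,-2.2,-13,0,-1,-13.8,-3.3,-13,0,-1,-18.4,-4.4,-13,0,-1,-23,-5.5,-13,0,-1,-26.5,-6.3,-13,0,-1,-26.9,-6.4,-13,0]}}

```text
clock: 15.8
eef_pos: [472.5, 40.6, 163.2]
tcp_rot: [-3.141, 0.001, 1.741]
contact_force: [-0.3, 1.2, -1.8]
opening: 0.27
```

>>> {"fn": "move_arm", "kwargs": {"targets": [-1,0,0,0,0,-1,0,0,0,0,-1,0,0,0,0]}}

```text
clock: 16.1
eef_pos: [473.6, 45.0, 163.2]
tcp_rot: [-3.142, -0.0, 1.745]
contact_force: [0.8, 0.3, -1.7]
opening: 0.27
```

Run:
```python
from edge import *
s=r.sense(); e=s["eef_pos"]; zb=e[2]-34; print(e,zb,s["tcp_rot"])
p=(e[0],e[1],10)
f=ov("f1",[(circ(46,zb),p,(0,0,255)),(circ(46,zb+20),p,(0,0,255)),(rectpts(28,44,89.5),(474,43.7,-9.1),(0,255,0)),(rectpts(69,109,71.5),(474,43.7,-9.1),(0,255,0))],[474,43,100],s=40,k=9)
```

```text
[473.58775095  44.9859374  163.2336101 ] 129.23361010229664 [-3.14157366e+00 -2.65985805e-04  1.74498060e+00]
```

View pics/f1.png

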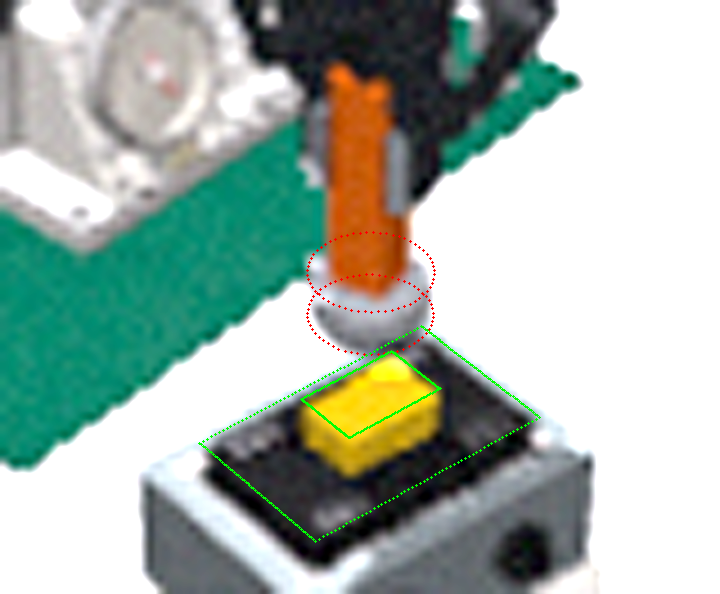

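>>> {"fn": "move_arm", "kwargs": {"targets": [-1,-0.1,0,2,0,-1,-0.1,0,3.2,0,-1,-0.1,0,3.6,0,-1,-0.1,0,3.7,0,-1,-0.1,0,3.8,0]}}

```text
clock: 16.65
eef_pos: [473.9, 43.2, 125.5]
tcp_rot: [3.141, -0.0, 1.744]
contact_force: [0.3, -0.3, -2.8]
opening: 0.272
```

>>> {"fn": "move_arm", "kwargs": {"targets": [-1,0,0,0.1,0,-1,0,0,0.2,0]}}

```text
clock: 16.85
eef_pos: [474.0, 43.0, 123.7]
tcp_rot: [3.141, 0.0, 1.744]
contact_force: [0.4, -0.3, -3.0]
opening: 0.274
```

```bash
python3 two.py f2 474 43 90 35
```

```text
origin 261 185 scale 5.642857142857143
origin 246 205 scale 5.642857142857143
```

View pics/f2.png

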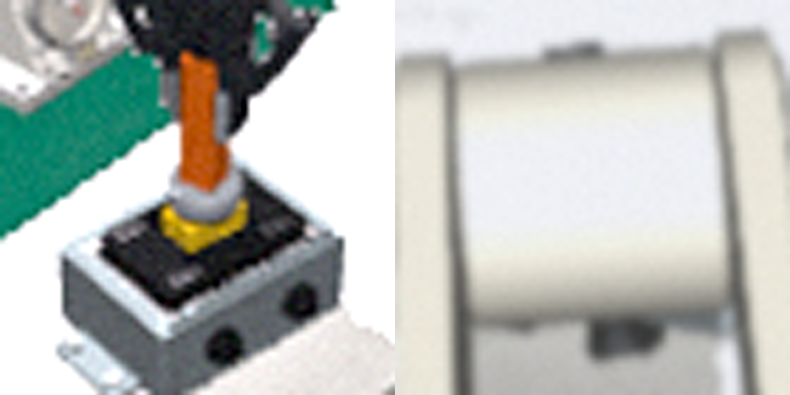

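Foot is centred over the pad (scene crop ~(207,205)), just about touching. Now press in small steps.

>>> {"fn": "move_arm", "kwargs": {"targets": [-1,0,0,0.1,0,-1,0,0,0.2,0,-1,0,0,0.3,0]}}

```text
clock: 17.25
eef_pos: [474.6, 43.0, 121.2]
tcp_rot: [3.14, 0.0, 1.744]
contact_force: [-0.9, -0.3, 10.8]
opening: 0.275
```

>>> {"fn": "move_arm", "kwargs": {"targets": [-1,0,0,0.1,0,-1,0,0,0.2,0,-1,0,0,0.3,0]}}

```text
clock: 17.55
eef_pos: [474.2, 43.1, 117.7]
tcp_rot: [3.14, -0.0, 1.743]
contact_force: [0.1, 1.3, 7.6]
opening: 0.274
```

>>> {"fn": "move_arm", "kwargs": {"targets": [-1,0,0,0.1,0,-1,0,0,0.2,0,-1,0,0,0.3,0]}}

```text
clock: 17.85
eef_pos: [473.3, 42.9, 113.9]
tcp_rot: [-3.141, -0.0, 1.744]
contact_force: [-0.3, 0.1, -2.2]
opening: 0.271
```

>>> {"fn": "move_arm", "kwargs": {"targets": [-1,0,0,0.1,0,-1,0,0,0.2,0,-1,0,0,0.2,0]}}

```text
clock: 18.15
eef_pos: [473.4, 42.9, 112.2]
tcp_rot: [-3.141, -0.0, 1.744]
contact_force: [-1.4, 0.2, -0.2]
opening: 0.279
```

>>> {"fn": "move_arm", "kwargs": {"targets": [-1,0,0,0.1,0,-1,0,0,0.1,0]}}

```text
clock: 18.35
eef_pos: [473.5, 43.1, 112.1]
tcp_rot: [-3.141, -0.0, 1.744]
contact_force: [-5.5, 0.9, 13.5]
opening: 0.272
```

Seated firmly at TCP ≈112 (expected). Press a little more, hold, and look.

>>> {"fn": "move_arm", "kwargs": {"targets": [-1,0,0,0.05,0,-1,0,0,0.1,0,-1,0,0,0.1,0]}}

```text
clock: 18.65
eef_pos: [473.6, 43.2, 112.1]
tcp_rot: [-3.141, -0.0, 1.744]
contact_force: [-10.3, 1.4, 27.1]
opening: 0.272
```

```bash
python3 two.py f3 474 43 90 35
```

```text
origin 261 185 scale 5.642857142857143
origin 246 205 scale 5.642857142857143
```

View pics/f3.png

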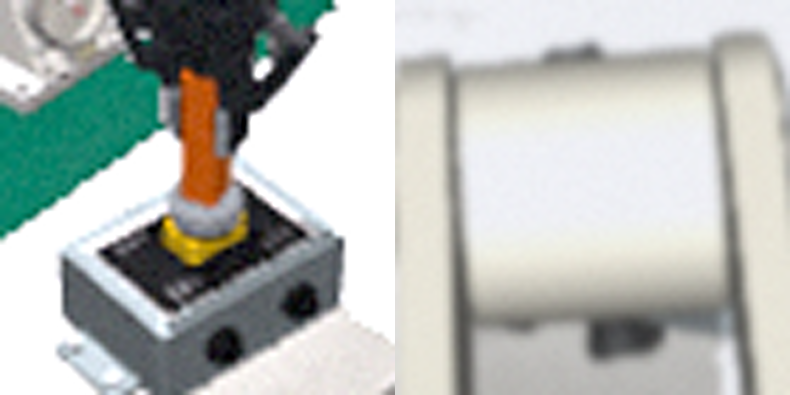

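>>> {"fn": "move_arm", "kwargs": {"targets": [-1,0,0,-3,0,-1,0,0,-6,0,-1,4.6,1.1,-6,0,-1,9.2,2.2,-6,0,-1,13.8,3.3,-6,0,-1,18.4,4.4,-6,0,-1,23,5.5,-6,0,-1,26.5,6.3,-6,0,-1,27,6.4,-6,0,-1,27,6.4,-6,0]}}

```text
clock: 19.75
eef_pos: [489.8, 320.6, 169.7]
tcp_rot: [-3.141, 0.001, 1.746]
contact_force: [0.1, -0.0, -2.1]
opening: 0.276
```

>>> {"fn": "move_arm", "kwargs": {"targets": [-1,0,0,3,0,-1,0,0,7,0,-1,0,0,10,0,-1,0,0,12,0,-1,0,0,12.8,0,-1,0,0,12.8,0,-1,0,0,12.8,0]}}

```text
clock: 20.45
eef_pos: [491.0, 319.7, 43.3]
tcp_rot: [3.141, -0.0, 1.743]
contact_force: [-0.5, 0.8, -1.9]
opening: 0.275
```

```bash
python3 - <<'E'
from rig import r
s=r.sense();print(s["eef_pos"],s["tcp_rot"],s["contact_force"])
E
python3 two.py g1 490 320 60 35; python3 two.py g2 474 43 60 30
```

```text
[490.99486971 319.69020877  43.26941258] [ 3.14051530e+00 -3.72469562e-04  1.74305680e+00] [-0.47256094  0.78110398 -1.92310263]
origin 197 234 scale 5.642857142857143
origin 143 198 scale 5.642857142857143
origin 266 196 scale 6.583333333333333
origin 251 211 scale 6.583333333333333
```

View pics/g1.png

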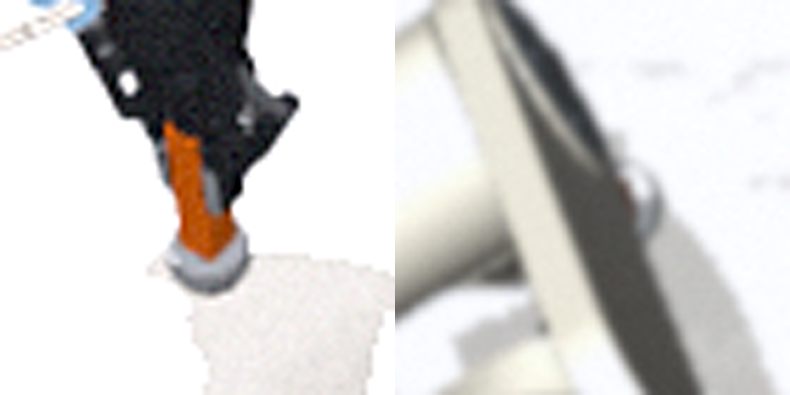

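View pics/g2.png

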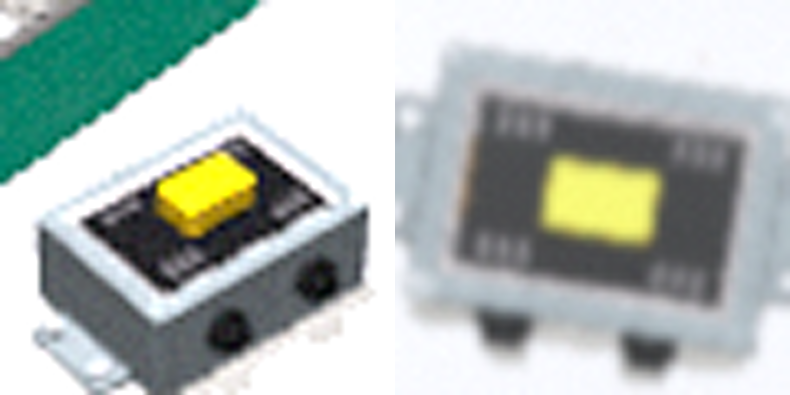

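>>> {"fn": "move_arm", "kwargs": {"targets": [-1,0,0,0.4,0,-1,0,0,0.7,0,-1,0,0,0.8,0,-1,0,0,0.85,0,-1,0,0,0.85,0]}}

```text
clock: 21.15
eef_pos: [490.1, 320.0, 34.2]
tcp_rot: [-3.141, 0.0, 1.744]
contact_force: [-2.5, -0.0, 5.5]
opening: 0.278
```

>>> {"fn": "move_arm", "kwargs": {"targets": [-1,0,0,0.05,0,-1,0,0,0.1,0,-1,0,0,0.1,0]}}

```text
clock: 21.45
eef_pos: [490.2, 320.2, 34.2]
tcp_rot: [-3.141, -0.0, 1.744]
contact_force: [-4.9, -1.8, 15.6]
opening: 0.273
```

On the bench. Back off slightly, open, and retreat straight up.

>>> {"fn": "move_arm", "kwargs": {"targets": [-1,0,0,-0.1,0,0,0,0,-0.1,0,1,0,0,-0.1,0,1,0,0,-0.1,0,1,0,0,-0.1,0,1,0,0,-0.1,0,1,0,0,-2,0,1,0,0,-6,0,1,0,0,-10,0,1,0,0,-14,0]}}

```text
clock: 22.45
eef_pos: [490.0, 319.8, 174.1]
tcp_rot: [-3.141, 0.0, 1.744]
contact_force: [0.6, 0.5, -0.4]
opening: 0.996
```

>>> {"fn": "move_arm", "kwargs": {"targets": [1,-5,0,0,0,1,-10,0,0,0,1,-15,0,0,0,1,-15,0,0,0,1,-15,0,0,0,1,-15,0,0,0]}}

```text
clock: 23.05
eef_pos: [516.1, 172.9, 172.8]
tcp_rot: [3.141, -0.0, 1.744]
contact_force: [-1.2, -0.5, 0.4]
opening: 1.0
```

```bash
python3 two.py h1 490 320 60 35
python3 - <<'E'
from edge import *
f=r.grab_frame("top"); cv2.imwrite("pics/h_top.png",f["img"]); g=r.grab_frame("scene"); cv2.imwrite("pics/h_scene.png",g["img"])
s=r.sense(); print(s["eef_pos"],s["opening"],s["clock"])
for x,n in((f,"top"),(g,"scene")):
    for t in("cover","pusher","tape_roll","driver_big","raw_body_1"):
        print(n,t,[(round(m["conf"],2),np.round(m["position"],1).tolist()) for m in r.mark_of(x,t)[:2]])
E
```

```text
origin 197 234 scale 5.642857142857143
origin 143 198 scale 5.642857142857143
[515.84902986 173.34056324 172.66414722] 0.9988002206162724 23.25
top cover [(0.58, [473.6, 42.5, 45.7])]
top pusher []
top tape_roll [(0.9, [684.2, -379.9, -0.1])]
top driver_big [(0.62, [652.4, 465.0, 3.5])]
top raw_body_1 [(0.55, [648.9, 163.1, -0.7]), (0.47, [476.8, 40.2, -2.8])]
scene cover [(0.88, [470.5, 40.5, 40.6])]
scene pusher [(0.55, [492.2, 320.8, -0.9])]
scene tape_roll [(0.56, [684.9, -380.1, -6.2])]
scene driver_big [(0.6, [652.6, 461.3, -2.4])]
scene raw_body_1 [(0.51, [650.4, 169.2, -2.7])]
```

View pics/h1.png

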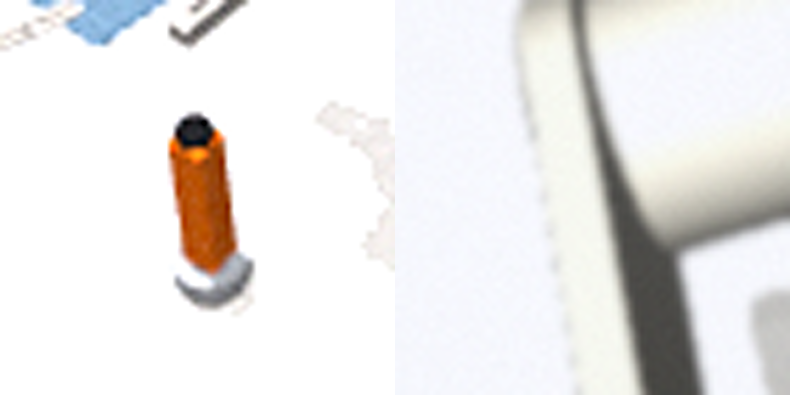

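View pics/h_scene.png

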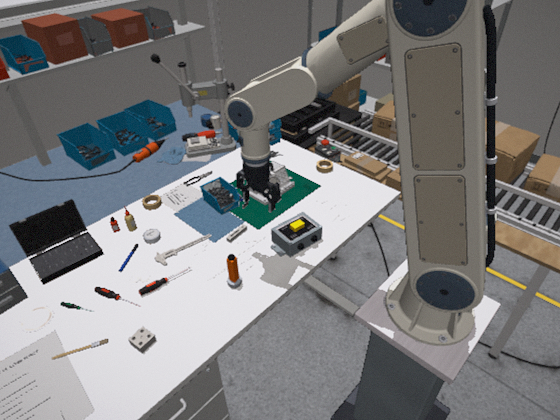

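The pusher stands upright at pixel (233,270), the cover is flush in the housing at (297,230), and the bystanders are where they were. I'm handing in.

```bash
python3 -c "
from rig import r
print(r.sign_off())"
```

```text
the job is handed in; nothing more can be done
None
```

I laid the cover on the clips and let go of it. I then pressed it home with the pusher, stood the pusher back on the bench near its starting place, and handed the job in at about 23 s.

**Last checks:**
- **Cover:** it looked flush and centred in both cameras. The clips gave way at about 8–11 N. The cover then stopped firmly on the ledge at the expected height, and I pressed it there with up to 27 N. The networks put its underside at z = 41–46 mm and its centre within about 4 mm of the housing's, which is within their accuracy.
- **Pusher:** the scene camera showed it upright at about (491, 320) mm, well clear of the housing. The arm hid it from the top camera, so only one view confirmed this.
- **Bystanders:** the tape, driver and bar read within about 4 mm of their starting positions. The exception is one low-confidence top-view reading of the bar, about 7 mm off the scene camera's reading.

**What went wrong or disagreed:**
- **First grasp:** the shut fingertips sit about 25 mm higher than the reported tool point, so the first grasp closed on air above the pad.
- **How I found it:** I lowered the shut fingers onto the pad with about 12 N, while the cover was still on the bench, and corrected every height after that.
- **Edge fit:** one automatic edge fit, of the housing and the held cover, was clearly wrong. I ignored it and lined the cover up by measuring edges in the scene camera instead.

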